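# Mount a post-cap finial in the sprung socket of a painting stand

## Task

Lift the square finial with the pointed onion top out of the drying rack and slide its steel rod down into the socket of the painting stand, over the side spring plunger, until the plunger snaps into the rod's groove and the collar sits fully home, flush on the socket. Feel your way and push gently, as with a light hand, never ramming or wedging the rod; leave the other finials and the things on the bench where they are, and let go of the finial.

Things in the scene. Friction and masses are not known exactly. Their poses are not given: they have to be found in the camera images.
- finial: the finial to mount: dark wood on a steel rod, the only one with a square block. Origin on its axis at the underside of its collar, the face that seats; z up. Above: steel collar 32 mm in diameter (0 to 6 mm), square block 40 x 40 mm, sides along its x and y (6 to 46 mm), onion top 32 mm in diameter with its point at 67 mm. Below: rod 20 mm in diameter, 55 mm long. 0.15 to 0.3 kg
- grip_block (a point): a good point to grip the finial: inside the square block, on the axis, 28 mm above the collar's underside and 18 mm below the block's top
- rod_foot (a point): centre of the rod's lower end, 55 mm below the collar's underside. The lowest 3 mm of the rod taper to 17 mm in diameter, flat at the end. A ring groove 17 mm in diameter lies 20 to 26 mm below the collar's underside; its sloping flanks reach full diameter at 17 and 30 mm
- rack: wooden drying rack fixed to the bench: block 64 x 270 mm, 62 mm high, long side along its y, with three upright through holes 24 mm in diameter at y = -90, 0 and 90 mm. Three finials stand in them upright, collars resting on the rack's top, in any order, turned a little. Origin at the centre of its underside
- stand: painting stand fixed to the bench: dark steel base plate 110 x 110 x 12 mm; on it, clamped on a cross slide at some setting, an aluminium socket block 48 x 48 mm, its top 72 mm above the bench, with an upright bore 22 mm in diameter, 60 mm deep, chamfered 1 mm at the mouth. A spring plunger sits on the block's -y side. Origin at the centre of the base plate's underside
- stand_centre (a point): point over the base plate's centre, at the height of the socket's top face (72 mm above the bench); z up. The bore's upright axis lies up to 6 mm from it along each of the stand's x and y, differently each time (the clamped cross slide): find the bore by feel or sight. The finial's origin is at this height when it is fully home
- plunger (a joint): outward travel of the spring plunger, m; 0 = free. Its 18 mm ball nose enters the bore at its -y wall, 25 mm below the mouth, stands 4.5 mm into it when free, and presses the rod towards +y with 7 N plus 0.7 N per mm. About 0.002 while the full rod passes, 0.0007 once in the groove; passing takes 2 to 8 N down
- rack_top (a point): centre of the rack's top face, 62 mm above the bench
- ball_finial: another finial in the rack, round block 40 mm in diameter with a ball on top, 62 mm above its collar's underside; same rod; stays there. Origin as for the finial
- flat_finial: another finial in the rack, waisted, round, 44 mm in diameter with a flat top, 50 mm above its collar's underside; same rod; stays there. Origin as for the finial
- jar: small glass jar 54 mm in diameter, 60 mm high, standing beside the painting stand; stays there. Origin at the centre of its underside
- tape: roll of tape lying flat in front of the rack, 90 mm in diameter, 24 mm high; stays there. Origin at the centre of its underside
Things that resemble listed ones, but are neither listed nor needed, are in the scene too. What is shaped like the finial but turquoise is not meant.

How it is judged:
On the way, in this order (a step that is already met when the one before it is completed fails the run):
1. the finial is lifted clear of the rack (z of rod_foot in the frame of rack_top above 0.005 m), for 0.1 s.
2. the rod is in the socket and rides on the plunger (z of rod_foot in the frame of stand_centre below -0.028 m and horizontal distance between finial and stand_centre below 0.015 m and value of joint plunger above 0.0014 m), for 0.05 s.
At the end, for the whole second after the job is handed in: The finial stands released and at rest in the stand's socket, its axis within 12 mm of the stand's centre and 3.4 degrees of upright, its collar within 2 mm of the socket's top face, the plunger snapped into the groove (travel 0.1 to 1.4 mm) (z of finial in the frame of stand_centre below 0.002 m and horizontal distance between finial and stand_centre below 0.012 m and angle between finial's own z axis and vertical below 0.06 rad and value of joint plunger between 0.0001 and 0.0014 m and linear speed of finial below 0.01 m/s); the robot touches nothing.
It fails at once if the finial presses on the stand with more than 40 N (contact force between finial and stand above 40 N).
It fails at once if the robot presses on the stand with more than 5 N (contact force between any of the fingers, the arm and stand above 5 N).
It fails at once if another finial, the jar or the tape is moved more than 20 mm (distance of any of ball_finial, flat_finial, jar, tape from where it was at the start of the episode above 0.02 m).
It also fails if it takes over 72 s, if anything falls off the work surface, if the arm or the gripper's body presses on something with over 40 N, if the wrist force passes 120 N, or if a joint passes its speed limit or range.

## Robot

A 6-joint arm with a two-finger parallel gripper is mounted at the origin on the work surface. World frame = base frame: x ahead of the robot, y to its left, z up, the work surface at z = 0. Lengths are in m, angles in rad, forces in N, time in s.
With the tool pointing down it reaches from about 0.4 to 0.825 m from the base axis. Payload 7 kg.
Tool frame: the origin (TCP) lies between the finger pads; the fingertips stand 17 mm ahead of it and the grasp point (between the pads) lies 2 mm behind it; z points along the fingers, y is the line along which they close (so a half turn about z gives the same grasp; the last joint's range is limited). The gripper opens to 88 mm and grips with 3 to 60 N. Pads are 19 mm wide; open, the fingers measure 130 mm over their backs; the gripper's body (78 mm by 193 mm) begins 47 mm behind the grasp point.
Start: joints at [-0.911, 0.359, 0.012, 0, -1.224, -0.288], TCP at [0.245, -0.629, 0.213] pointing down, gripper open.
Joint ranges: [-3.07, 3.07], [-1.43, 2.12], [-1.02, 1.25], [-3.03, 1.67], [-3.05, -0], [-3.03, 3.03]. Speed limits (rad/s): [2.39, 2.39, 3.01, 3.14, 3.14, 3.14].

## Interface

Orientations are given as a unit quaternion [x, y, z, w].
In Python, from station import status, cams, workorder gives the robot as it stands.
- The arm moves only by the tool play_rows, never from a script. Its argument "plan" is a list of rows, each a list of 7 numbers: the turn, a rotation vector about the world's x, y, z in degrees, then the shift along the world's x, y, z in mm, then the closure, from 0 (fully open) to 1 (shut). A call has 1 to 20 rows; each row shifts and turns the commanded pose from where the row before left it; what a row does not reach is not made up. A row lasts 1/8 s, in which the tool goes at most 62.5 mm and 10.7 degrees, less where a joint would pass 70% of its speed; a pose out of reach is approached as far as the arm can. A call with a gripper value outside its range is refused whole. The fingers move at their own pace and stop on an object; the grip force is fixed at half the most. Time passes only in rows, so rows that do not move let the fingers close. It gives the time, the measured TCP pose, the force, the opening and the grip force at its end, in the units of the state.
- status.get_obs(): the state, without advancing time (a new reading comes with each control period).
- cams.capture(name): name is "scene" or "top" or "wrist"; returns the picture (400x640x3 uint8, red, green, blue); there is no depth.
- cams.camera_model(name): a dict with "camera_matrix" (3x3 intrinsics, pixels), "k1" (the pictures are not rectified: a ray, as slopes to the right and down, at radius r is drawn at 1 + k1 r^2 times it, then the intrinsics apply), "view" (4x4, takes a point from world to camera coordinates). Camera axes: x right, y up, looking along -z (the intrinsics and any distortion apply to the point x, -y, -z); pixel columns grow to the right and rows downward; lengths in m; the calibration is good to about 2 mm. A picture is of the moment at which its call begins: read the wrist's pose just before it. camera_model takes no time and is no camera call; for the wrist camera it gives the pose at the moment of the call.
- workorder.sign_off(): hands the job in; it is judged then, once.
The state is a dict: "time_s": time; "joint_pos": joint angles; "dq": joint speeds; "joint_efforts": joint torques, N m; "tcp_pos": TCP position; "eef_rot": TCP orientation; "contact_force": force on the tool from outside, world axes, zero at the start; "moment": the same for the moment, N m; "grip_width": finger opening in m; "grasp_force": force on a finger pad.
Only numpy, scipy, OpenCV 4.12 (cv2) and the standard library are available. Lean on these libraries where they do the work, as an engineer would, in place of code of your own. Each camera call takes 0.05 s, during which the arm holds its last target. There are 200 camera calls.

## Working session

There is one attempt and no reset: what is moved stays moved. The work goes in short steps, Python scripts to look and compute and a tool call to move; the robot and the scene stay as the last step left them, time stands still between calls to the robot, and variables do not carry over. Pictures are saved under pics/ and viewed, at most 10 in all, crops included, and the job is handed in when it is done.

Besides the shell and the picture viewer there is one more tool, called as name([rows], argument=value, ...), one row to a line, values as JSON. play_rows: Moves the arm, as the interface text tells. Its arguments: {"type":"object","properties":{"plan":{"type":"array"}},"required":["plan"]}

```bash
mkdir -p pics; ls; cat > h.py <<'E'
import numpy as np, cv2
from station import status,cams,workorder
def snap(n,f):
    m=cams.camera_model(n); im=cams.capture(n); cv2.imwrite('pics/'+f,im[...,::-1]); return im,m
def ray(m,u,v):
    K=np.array(m['camera_matrix']);k=m['k1'];V=np.array(m['view'])
    d=np.array([(u-K[0,2])/K[0,0],(v-K[1,2])/K[1,1]]);s=d.copy()
    for _ in range(20): s=d/(1+k*(s@s))
    R=V[:3,:3]; o=-R.T@V[:3,3]; return o,R.T@np.array([s[0],-s[1],-1])
def plane(m,u,v,z):
    o,d=ray(m,u,v); return o+d*(z-o[2])/d[2]
def proj(m,p):
    K=np.array(m['camera_matrix']);V=np.array(m['view']);c=V[:3,:3]@np.array(p)+V[:3,3]
    s=np.array([c[0]/-c[2],-c[1]/-c[2]]);s=s*(1+m['k1']*(s@s)); return K[:2,:2]@s+K[:2,2]
E
python3 - <<'E'
from h import *
a,_=snap('scene','s0.png');b,_=snap('top','t0.png')
print(status.get_obs())
E
```

```text
pics
{'time_s': 0.1, 'joint_pos': array([-9.10910731e-01,  3.59298893e-01,  1.11706067e-02, -2.94110853e-04,
       -1.22408099e+00, -2.88125857e-01]), 'dq': array([ 0.00037735, -0.00103323,  0.00311999,  0.00153417,  0.00075026,
       -0.00048047]), 'joint_efforts': array([-2.10372171e-03, -5.84161985e+01,  2.93754065e+01,  7.01533735e+00,
        1.03006806e-02, -6.61772742e-05]), 'tcp_pos': array([ 0.24502715, -0.62848587,  0.21243833]), 'eef_rot': array([-1.84762064e-01,  9.82783019e-01,  6.91699337e-04, -1.99449443e-04]), 'contact_force': array([ 0.20362318,  0.11627914, -0.4985251 ]), 'moment': array([0.02658655, 0.01760782, 0.00592394]), 'grasp_force': 0.0, 'grip_width': 0.08770940664449257}
```

View pics/t0.png

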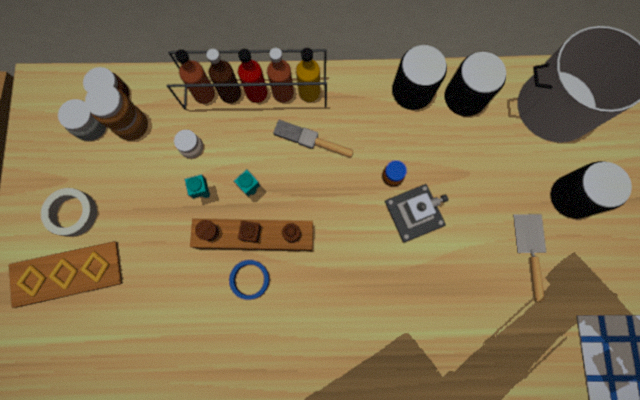

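View pics/s0.png

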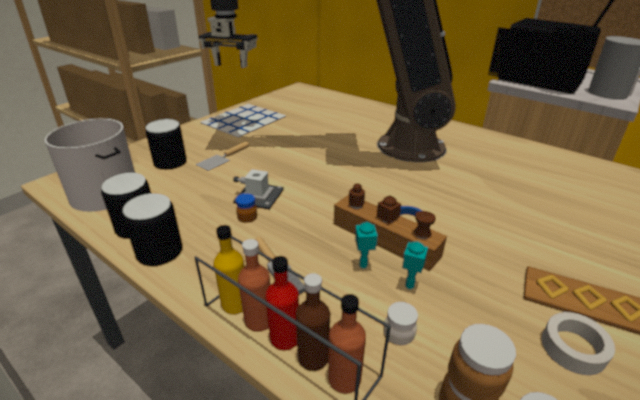

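Top view: the rack's dark finials are at (206,230), (249,231) and (291,232), and the turquoise decoys are at (197,187) and (247,182). The one at (249,231) is dark and looks square, so it fits. The stand's socket is at about (422,207), with the plunger at (442,200). I'll confirm with an enlarged crop.

```bash
python3 - <<'E'
from h import *
m=cams.camera_model('top');s=cams.camera_model('scene')
im=cv2.imread('pics/t0.png');sc=cv2.imread('pics/s0.png')
f=lambda a:cv2.resize(a,None,fx=5,fy=5,interpolation=cv2.INTER_CUBIC)
A=f(im[205:265,180:325]);B=f(im[170:250,380:460]);C=f(sc[175:265,325:450])
o=np.zeros((600,800,3),np.uint8)
o[:240,:580]=cv2.resize(A,(580,240));o[250:570,:320]=cv2.resize(B,(320,320));o[250:574,340:790]=cv2.resize(C,(450,324))
cv2.imwrite('pics/c1.png',o)
print('campos',ray(m,0,0)[0],ray(s,0,0)[0])
for n,u,v,z in [('fin',249,231,.108),('fl',206,230,.11),('fr',291,232,.11),('rackL',190,236,.06),('rackR',313,236,.06),('socket',422,207,.072),('plate',416,213,.012),('jar',394,172,.06),('tape',249,280,.02)]: print(n,plane(m,u,v,z).round(4))
E
```

```text
campos [0.38586398 0.03956588 1.04561578] [1.21399739 0.5272045  0.61006776]
fin [0.515 0.19  0.108]
fl [0.5185 0.2805 0.11  ]
fr [0.511  0.1008 0.11  ]
rackL [0.5128 0.3283 0.06  ]
rackR [0.5078 0.0552 0.06  ]
socket [ 0.567 -0.188  0.072]
plate [ 0.5641 -0.1871  0.012 ]
jar [ 0.6518 -0.1322  0.06  ]
tape [0.4153 0.2022 0.02  ]
```

View pics/c1.png

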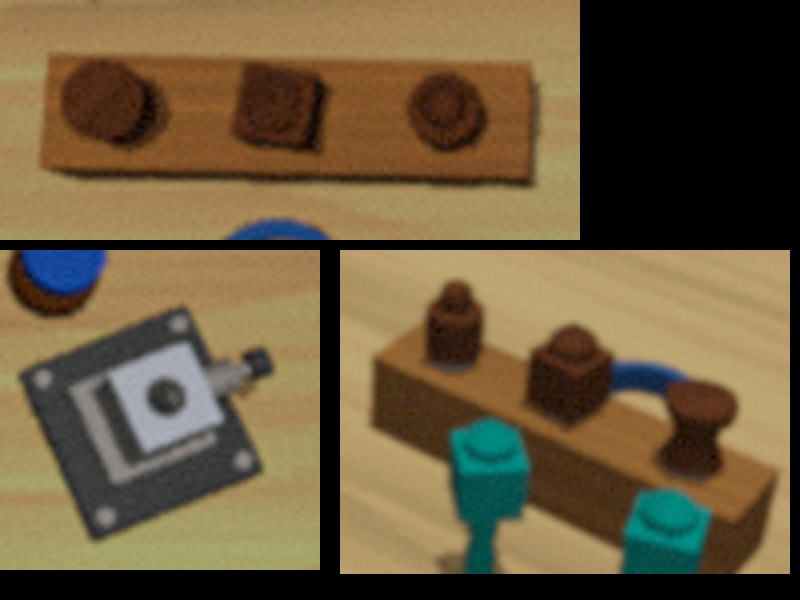

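The crop confirms it. The dark finial with the square block and onion top is the middle one, next to the ball finial (right in the top view) and the waisted flat one (left). I'll pass the stand first and take a close wrist look at the bore.

play_rows([
  [0,0,4,24,36,4,0],
  [0,0,4,24,36,4,0],
  [0,0,4,24,36,4,0],
  [0,0,4,24,36,4,0],
  [0,0,4,24,36,4,0],
  [0,0,4,24,36,4,0],
  [0,0,4,24,36,4,0],
  [0,0,4,24,36,4,0],
  [0,0,4,24,36,4,0],
  [0,0,4,24,36,4,0],
  [0,0,4,24,36,4,0],
  [0,0,4,24,36,4,0],
  [0,0,0,0,0,0,0],
  [0,0,0,0,0,0,0],
])

```text
time_s: 1.85
tcp_pos: [0.5329, -0.1967, 0.2608]
eef_rot: [-0.569, 0.823, 0.0, -0.0]
contact_force: [-0.6, -0.2, -0.6]
grip_width: 0.0876
grasp_force: 0.0
```

```bash
python3 - <<'E'
from h import *
im,m=snap('wrist','w1.png'); o=status.get_obs(); print(o['time_s'],o['tcp_pos'],o['eef_rot'],o['contact_force'])
print('cam',ray(m,0,0)[0], 'bore pred',proj(m,[.567,-.188,.072]))
import pickle; pickle.dump(m,open('w1.pkl','wb'))
E
```

```text
1.9 [ 0.53266874 -0.19717425  0.26090332] [-5.68310566e-01  8.22814034e-01  2.61381161e-04 -3.13655048e-04] [-0.30725767 -0.76530891 -0.77536995]
cam [ 0.50397297 -0.2730665   0.4339281 ] bore pred [296.37412975 189.16316751]
```

View pics/w1.png

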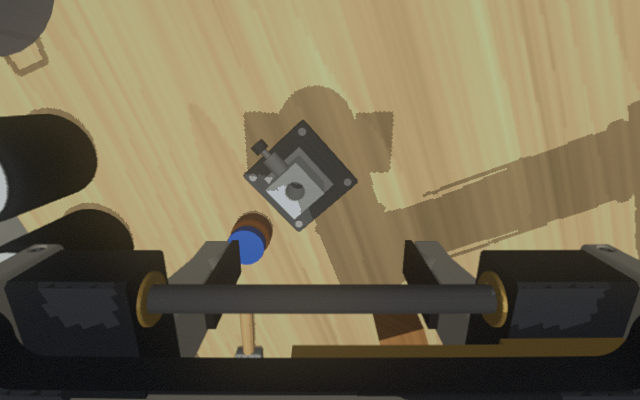

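Wrist view: the bore is at about (295,190), where I predicted (296,189). The plunger points up-left to (262,148), and the jar is at (247,244). Next, over the finial.

play_rows([
  [0,0,1,-2,39,0,0],
  [0,0,1,-2,39,0,0],
  [0,0,1,-2,39,0,0],
  [0,0,1,-2,39,0,0],
  [0,0,1,-2,39,0,0],
  [0,0,1,-2,39,0,0],
  [0,0,1,-2,39,0,0],
  [0,0,1,-2,39,0,0],
  [0,0,1,-2,39,0,0],
  [0,0,1,0,36,0,0],
  [0,0,0,0,0,0,0],
  [0,0,0,0,0,0,0],
])

```text
time_s: 3.4
tcp_pos: [0.5151, 0.1891, 0.2611]
eef_rot: [-0.638, 0.77, -0.0, -0.0]
contact_force: [0.1, -0.3, 0.0]
grip_width: 0.0876
grasp_force: 0.0
```

```bash
python3 - <<'E'
from h import *
import pickle
m1=pickle.load(open('w1.pkl','rb'));w=cv2.imread('pics/w1.png')
g=cv2.cvtColor(w,6)[178:204,283:308]
M=(g<95).astype(np.uint8);n,l,st,c=cv2.connectedComponentsWithStats(M)
for i in range(1,n):
  if st[i,4]>30: p=c[i]+[283,178]; print('bore',st[i],p,plane(m1,*p,.072).round(4))
cs=[plane(m1,u,v,.012)for u,v in[(303,121),(357,182),(300,231),(243,177)]]
print('plate',np.mean(cs,0).round(4),[(np.round(np.linalg.norm(cs[i]-cs[i-1]),3),np.degrees(np.arctan2(*(cs[i]-cs[i-1])[1::-1])).round(1)) for i in range(4)])
im,m=snap('wrist','w2.png'); o=status.get_obs(); print(o['time_s'],o['tcp_pos'],o['eef_rot'])
pickle.dump(m,open('w2.pkl','wb'));print(proj(m,[.515,.19,.108]))
E
```

```text
bore [  3   4  18  18 239] [294.64435146 190.47698745] [ 0.5695 -0.1872  0.072 ]
plate [ 0.5668 -0.1846  0.012 ] [(np.float64(0.109), np.float64(-158.9)), (np.float64(0.106), np.float64(111.0)), (np.float64(0.105), np.float64(21.7)), (np.float64(0.107), np.float64(-67.0))]
3.45 [0.51517877 0.18897163 0.26124592] [-6.37592847e-01  7.70373507e-01 -2.51096811e-05 -1.42923857e-04]
[321.84148867 180.44970581]
```

View pics/w2.png

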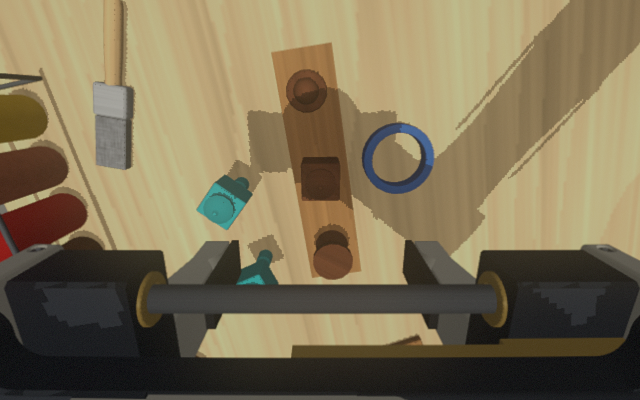

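```bash
python3 - <<'E'
from h import *
w=cv2.imread('pics/w2.png')[145:215,285:360]
cv2.imwrite('pics/c2.png',cv2.convertScaleAbs(cv2.resize(w,None,fx=8,fy=8,interpolation=cv2.INTER_CUBIC),alpha=2))
E
```

```text
(no output)
```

View pics/c2.png

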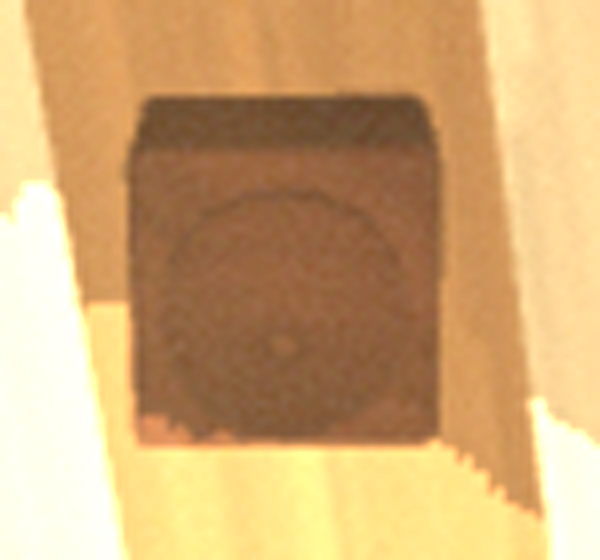

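Crop: the block's top face spans (130..440, 148..440) in crop pixels, square to the gripper. Its centre is at image (320.8,181.8).

```bash
python3 - <<'E'
from h import *
import pickle
m=pickle.load(open('w2.pkl','rb'))
c=[plane(m,285+a/8,145+b/8,.108) for a,b in[(130,148),(437,148),(440,440),(138,440)]]
print(np.mean(c,0).round(4),[(np.linalg.norm(c[i]-c[i-1]).round(4),np.degrees(np.arctan2(*(c[i]-c[i-1])[1::-1])).round(1)) for i in range(4)])
a,b=-6.37592847e-01,7.70373507e-01;print('tool y',np.degrees(np.arctan2(2*b*b-1,2*a*b)))
E
```

```text
[0.5164 0.1915 0.108 ] [(np.float64(0.0388), np.float64(-100.3)), (np.float64(0.0388), np.float64(169.2)), (np.float64(0.0388), np.float64(80.8)), (np.float64(0.0396), np.float64(-10.8))]
tool y 169.22511710437394
```

play_rows([
  [0,0,0,1,2,-25,0],
  [0,0,0,0,0,-25,0],
  [0,0,0,0,0,-25,0],
  [0,0,0,0,0,-25,0],
  [0,0,0,0,0,-25,0],
  [0,0,0,0,0,-20,0],
  [0,0,0,0,0,-16,0],
  [0,0,0,0,0,-12,0],
  [0,0,0,0,0,0,0],
  [0,0,0,0,0,0,1],
  [0,0,0,0,0,0,1],
  [0,0,0,0,0,0,1],
  [0,0,0,0,0,0,1],
  [0,0,0,0,0,0,1],
  [0,0,0,0,0,0,1],
])

```text
time_s: 5.32
tcp_pos: [0.5163, 0.1922, 0.0884]
eef_rot: [-0.638, 0.77, -0.0, 0.0]
contact_force: [0.2, -0.4, 0.8]
grip_width: 0.0395
grasp_force: 30.0
```

play_rows([
  [0,0,0,0,0,5,1],
  [0,0,0,0,0,10,1],
  [0,0,0,0,0,15,1],
  [0,0,0,0,0,20,1],
  [0,0,0,0,0,20,1],
  [0,0,0,0,0,20,1],
  [0,0,0,0,0,20,1],
  [0,0,0,0,0,20,1],
  [0,0,0,0,0,10,1],
  [0,0,0,0,0,0,1],
  [0,0,0,0,0,0,1],
])

```text
time_s: 6.7
tcp_pos: [0.5157, 0.1919, 0.2276]
eef_rot: [-0.638, 0.77, 0.0, -0.001]
contact_force: [0.6, -0.3, -1.8]
grip_width: 0.0397
grasp_force: 30.0
```

play_rows([
  [0,0,0,4,-15,0,1],
  [0,0,0,4,-30,0,1],
  [0,0,0,4,-30,0,1],
  [0,0,0,4,-30,0,1],
  [0,0,0,4,-30,0,1],
  [0,0,0,4,-30,0,1],
  [0,0,0,4,-30,0,1],
  [0,0,0,4,-30,0,1],
  [0,0,0,4,-30,0,1],
  [0,0,0,4,-30,0,1],
  [0,0,0,4,-30,0,1],
  [0,0,0,4,-30,0,1],
  [0,0,0,4,-20,0,1],
  [0,0,0,0,-14,-20,1],
  [0,0,0,0,0,-20,1],
  [0,0,0,0,0,-15,1],
  [0,0,0,0,0,0,1],
  [0,0,0,0,0,0,1],
  [0,0,0,0,0,0,1],
])

```text
time_s: 9.07
tcp_pos: [0.5688, -0.1868, 0.1742]
eef_rot: [-0.638, 0.77, -0.001, 0.001]
contact_force: [-0.4, -0.8, -1.6]
grip_width: 0.0396
grasp_force: 30.0
```

```bash
python3 - <<'E'
from h import *
t,_=snap('top','t3.png');s,_=snap('scene','s3.png');w,_=snap('wrist','w3.png');o=status.get_obs();print(o['tcp_pos'],o['contact_force'],o['moment'],o['time_s'])
out=np.zeros((600,800,3),np.uint8)
f=lambda a,x:cv2.resize(a[...,::-1],None,fx=x,fy=x,interpolation=cv2.INTER_CUBIC)
out[:500,:400]=f(s[150:250,215:295],5);out[:320,400:800]=f(t[160:240,372:472],4);out[320:600,400:800]=f(w[110:250,220:420],2)
cv2.imwrite('pics/c3.png',out)
E
```

```text
[ 0.56846968 -0.18676086  0.17384688] [ 0.12710692 -0.05824492 -1.17351533] [ 0.05182612  0.06892238 -0.01511503] 9.225
```

View pics/c3.png

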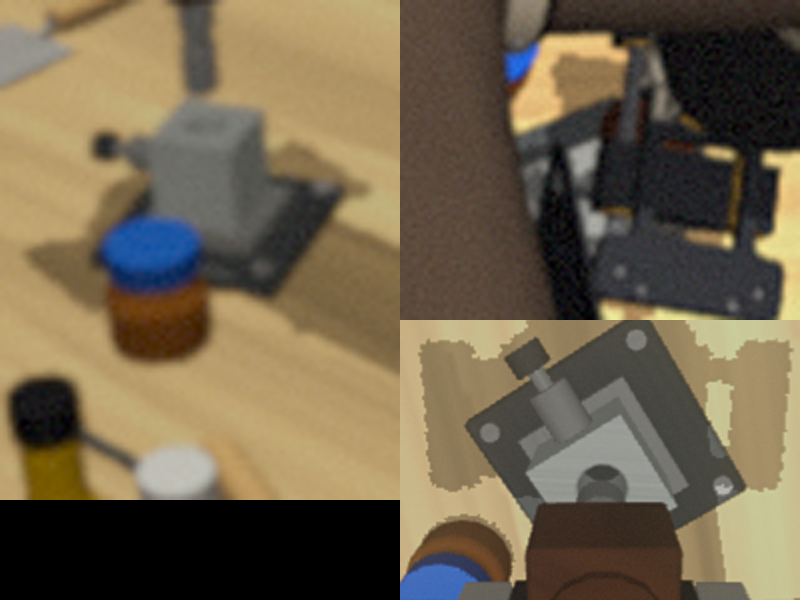

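```bash
python3 - <<'E'
from h import *
s=cams.camera_model('scene');w=cams.camera_model('wrist')
for p in [(.5685,-.187,.093)]: print('foot proj',proj(s,p),proj(w,p))
for p in [(.5695,-.1872,.072),(.567,-.188,.072)]: print('bore proj',proj(s,p),proj(w,p))
print('bore scene',plane(s,257,174,.072),'foot scene',plane(s,254.8,168.5,.093))
im=cv2.imread('pics/s3.png');g=cv2.cvtColor(im,6);
print(g[164:182:1,248:266])
E
```

```text
foot proj [254.95557298 167.66905238] [321.57195481 200.88203941]
bore proj [255.25748391 174.58139507] [320.45097629 193.56192815]
bore proj [255.70783422 174.13577105] [323.08260445 192.1950616 ]
bore scene [ 0.5642838  -0.18577087  0.072     ] foot scene [ 0.5720468  -0.18398787  0.093     ]
[[165 163 153 124  93  81  82  80  76  87 115 141 155 157 158 156 156 155]
 [164 166 152 127  98  80  79  80  78  85 113 140 155 156 156 157 156 154]
 [164 166 155 132  98  82  80  79  76  85 113 140 157 155 157 158 157 158]
 [167 166 159 137 107  86  78  81  84 100 126 149 157 157 158 158 158 155]
 [164 165 160 146 122 105  99  97 109 126 142 158 161 162 161 159 157 158]
 [167 165 158 150 133 120 118 122 131 145 157 159 162 163 163 158 158 160]
 [165 163 155 145 128 128 128 129 137 145 149 152 155 157 158 156 158 159]
 [164 155 143 130 127 127 126 128 129 132 133 135 136 141 139 142 142 145]
 [160 146 135 126 125 122 123 124 125 121 123 124 126 126 127 129 128 131]
 [153 136 129 127 122 120 117 116 119 121 120 117 121 124 123 123 125 118]
 [138 129 124 117 115 109 108 112 113 112 112 112 119 121 125 120 120 113]
 [128 124 123 118 110 105 108 108 112 112 110 112 118 122 122 120 110  99]
 [125 123 124 121 115 113 110 114 115 116 115 117 122 123 118 109  99  88]
 [121 120 120 123 121 123 121 120 120 124 120 123 122 119 113 103  93  85]
 [113 115 118 121 119 119 121 120 122 124 124 122 119 117 105  90  83  87]
 [106 111 109 112 114 114 116 116 115 117 120 118 116 108  95  84  81  86]
 [109 107 107 108 111 109 109 110 111 109 109 110 105 101  92  83  83  83]
 [109 107 108 109 111 110 107 106 108 106 106 109 100  95  85  86  85  84]]
```

play_rows([
  [0,0,0,0.5,0,-8,1],
  [0,0,0,0,0,-6,1],
  [0,0,0,0,0,-3,1],
  [0,0,0,0,0,-2,1],
  [0,0,0,0,0,-1,1],
  [0,0,0,0,0,-1,1],
  [0,0,0,0,0,0,1],
])

```text
time_s: 10.1
tcp_pos: [0.5687, -0.1868, 0.1523]
eef_rot: [-0.638, 0.77, -0.0, 0.0]
contact_force: [-0.4, 0.2, -2.2]
grip_width: 0.0397
grasp_force: 30.0
```

play_rows([
  [0,0,0,0,0,-1,1],
  [0,0,0,0,0,-1,1],
  [0,0,0,0,0,0,1],
])

```text
time_s: 10.48
tcp_pos: [0.5686, -0.1869, 0.1502]
eef_rot: [-0.638, 0.77, 0.0, -0.0]
contact_force: [-1.0, -0.2, -1.9]
grip_width: 0.0395
grasp_force: 30.0
```

play_rows([
  [0,0,0,0,0,-1,1],
  [0,0,0,0,0,-1,1],
  [0,0,0,0,0,0,1],
])

```text
time_s: 10.85
tcp_pos: [0.5686, -0.1868, 0.1481]
eef_rot: [-0.638, 0.77, 0.0, -0.0]
contact_force: [-0.3, -0.4, -2.1]
grip_width: 0.0396
grasp_force: 30.0
```

play_rows([
  [0,0,0,0,0,-1,1],
  [0,0,0,0,0,-1,1],
  [0,0,0,0,0,0,1],
])

```text
time_s: 11.22
tcp_pos: [0.5686, -0.1869, 0.1461]
eef_rot: [-0.638, 0.77, 0.0, -0.0]
contact_force: [0.3, 0.7, -2.2]
grip_width: 0.0394
grasp_force: 30.0
```

play_rows([
  [0,0,0,0,0,-2,1],
  [0,0,0,0,0,-2,1],
  [0,0,0,0,0,-2,1],
  [0,0,0,0,0,-2,1],
  [0,0,0,0,0,0,1],
])

```text
time_s: 11.85
tcp_pos: [0.5686, -0.1869, 0.138]
eef_rot: [-0.638, 0.77, 0.0, -0.0]
contact_force: [-0.1, 0.4, -2.2]
grip_width: 0.0398
grasp_force: 30.0
```

play_rows([
  [0,0,0,0,0,-1,1],
  [0,0,0,0,0,-1,1],
  [0,0,0,0,0,-1,1],
  [0,0,0,0,0,-1,1],
  [0,0,0,0,0,0,1],
])

```text
time_s: 12.48
tcp_pos: [0.5687, -0.1868, 0.1342]
eef_rot: [-0.638, 0.77, 0.0, -0.0]
contact_force: [-0.2, 0.4, -1.4]
grip_width: 0.0396
grasp_force: 30.0
```

play_rows([
  [0,0,0,0,0,-1,1],
  [0,0,0,0,0,-1,1],
  [0,0,0,0,0,0,1],
])

```text
time_s: 12.85
tcp_pos: [0.5686, -0.1867, 0.1321]
eef_rot: [-0.638, 0.77, 0.0, 0.0]
contact_force: [-0.8, 1.5, -1.6]
grip_width: 0.0394
grasp_force: 30.0
```

play_rows([
  [0,0,0,0,0,-1,1],
  [0,0,0,0,0,-1,1],
  [0,0,0,0,0,0,1],
])

```text
time_s: 13.22
tcp_pos: [0.5685, -0.1868, 0.1303]
eef_rot: [-0.638, 0.77, 0.0, -0.0]
contact_force: [-2.6, 2.2, 1.5]
grip_width: 0.0394
grasp_force: 30.0
```

play_rows([
  [0,0,0,0,0,-1,1],
  [0,0,0,0,0,-1,1],
  [0,0,0,0,0,0,1],
])

```text
time_s: 13.6
tcp_pos: [0.5685, -0.1868, 0.1281]
eef_rot: [-0.638, 0.77, 0.0, -0.0]
contact_force: [-1.9, 2.5, 2.3]
grip_width: 0.0393
grasp_force: 30.0
```

play_rows([
  [0,0,0,0,0,-1,1],
  [0,0,0,0,0,-1,1],
  [0,0,0,0,0,0,1],
])

```text
time_s: 13.98
tcp_pos: [0.5684, -0.1868, 0.1257]
eef_rot: [-0.638, 0.77, 0.0, -0.0]
contact_force: [-1.9, 1.7, -0.9]
grip_width: 0.0395
grasp_force: 30.0
```

play_rows([
  [0,0,0,0,0,-1,1],
  [0,0,0,0,0,-1,1],
  [0,0,0,0,0,-1,1],
  [0,0,0,0,0,-1,1],
  [0,0,0,0,0,0,1],
])

```text
time_s: 14.6
tcp_pos: [0.5685, -0.1868, 0.1219]
eef_rot: [-0.638, 0.77, 0.0, -0.0]
contact_force: [-2.9, 2.6, -0.4]
grip_width: 0.0397
grasp_force: 30.0
```

play_rows([
  [0,0,0,0,0,-1,1],
  [0,0,0,0,0,-1,1],
  [0,0,0,0,0,-1,1],
  [0,0,0,0,0,-1,1],
  [0,0,0,0,0,0,1],
])

```text
time_s: 15.22
tcp_pos: [0.5686, -0.1868, 0.1179]
eef_rot: [-0.638, 0.77, 0.0, -0.0]
contact_force: [-3.5, 2.5, -0.9]
grip_width: 0.0394
grasp_force: 30.0
```

play_rows([
  [0,0,0,0,0,-1,1],
  [0,0,0,0,0,-1,1],
  [0,0,0,0,0,-1,1],
  [0,0,0,0,0,-1,1],
  [0,0,0,0,0,0,1],
])

```text
time_s: 15.85
tcp_pos: [0.5686, -0.1868, 0.1139]
eef_rot: [-0.638, 0.77, 0.0, -0.0]
contact_force: [-3.9, 3.4, -0.8]
grip_width: 0.0399
grasp_force: 30.0
```

play_rows([
  [0,0,0,-0.3,0.2,-1,1],
  [0,0,0,0,0,-1,1],
  [0,0,0,0,0,-1,1],
  [0,0,0,0,0,-1,1],
  [0,0,0,0,0,0,1],
])

```text
time_s: 16.48
tcp_pos: [0.5684, -0.1866, 0.11]
eef_rot: [-0.638, 0.77, 0.0, 0.0]
contact_force: [-2.7, 2.2, -1.3]
grip_width: 0.0393
grasp_force: 30.0
```

play_rows([
  [0,0,0,0,0,-1,1],
  [0,0,0,0,0,-1,1],
  [0,0,0,0,0,-1,1],
  [0,0,0,0,0,-1,1],
  [0,0,0,0,0,0,1],
])

```text
time_s: 17.1
tcp_pos: [0.5683, -0.1866, 0.1059]
eef_rot: [-0.638, 0.77, 0.0, -0.0]
contact_force: [-2.6, 3.2, -0.8]
grip_width: 0.0395
grasp_force: 30.0
```

play_rows([
  [0,0,0,0,0,-1,1],
  [0,0,0,0,0,-1,1],
  [0,0,0,0,0,0,1],
])

```text
time_s: 17.48
tcp_pos: [0.5683, -0.1866, 0.104]
eef_rot: [-0.638, 0.77, 0.0, -0.0]
contact_force: [-0.8, 4.2, -2.6]
grip_width: 0.0393
grasp_force: 30.0
```

play_rows([
  [0,0,0,0,0,-1,1],
  [0,0,0,0,0,-1,1],
  [0,0,0,0,0,0,1],
])

```text
time_s: 17.85
tcp_pos: [0.5683, -0.1866, 0.1019]
eef_rot: [-0.638, 0.77, 0.0, -0.0]
contact_force: [-1.9, 3.3, -3.0]
grip_width: 0.0397
grasp_force: 30.0
```

Fz has dropped, so the plunger is entering the groove. Now small steps until the collar seats.

play_rows([
  [0,0,0,0,0,-1,1],
  [0,0,0,0,0,-1,1],
  [0,0,0,0,0,0,1],
])

```text
time_s: 18.23
tcp_pos: [0.5683, -0.1866, 0.0998]
eef_rot: [-0.638, 0.77, 0.0, -0.0]
contact_force: [-1.6, 2.8, -3.9]
grip_width: 0.0395
grasp_force: 30.0
```

play_rows([
  [0,0,0,0,0,-0.5,1],
  [0,0,0,0,0,-0.5,1],
  [0,0,0,0,0,0,1],
])

```text
time_s: 18.6
tcp_pos: [0.5683, -0.1867, 0.0992]
eef_rot: [-0.638, 0.77, 0.0, -0.0]
contact_force: [-2.6, 4.6, -2.3]
grip_width: 0.0392
grasp_force: 30.0
```

play_rows([
  [0,0,0,0,0,-0.5,1],
  [0,0,0,0,0,0,1],
])

```text
time_s: 18.85
tcp_pos: [0.5683, -0.1867, 0.0988]
eef_rot: [-0.638, 0.77, 0.0, 0.0]
contact_force: [-2.8, 3.0, -1.5]
grip_width: 0.0393
grasp_force: 30.0
```

play_rows([
  [0,0,0,0,0,-0.5,1],
  [0,0,0,0,0,0,1],
])

```text
time_s: 19.1
tcp_pos: [0.5684, -0.1867, 0.0985]
eef_rot: [-0.638, 0.77, -0.0, 0.0]
contact_force: [-3.2, 4.6, 0.1]
grip_width: 0.0394
grasp_force: 30.0
```

play_rows([
  [0,0,0,0,0,-0.5,1],
  [0,0,0,0,0,0,1],
])

```text
time_s: 19.35
tcp_pos: [0.5685, -0.1867, 0.0984]
eef_rot: [-0.638, 0.77, -0.0, 0.0]
contact_force: [-5.0, 5.2, 2.7]
grip_width: 0.0397
grasp_force: 30.0
```

play_rows([
  [0,0,0,0,0,-0.5,1],
  [0,0,0,0,0,0,1],
])

```text
time_s: 19.6
tcp_pos: [0.5685, -0.1867, 0.0984]
eef_rot: [-0.638, 0.77, -0.0, 0.0]
contact_force: [-5.5, 5.2, 5.8]
grip_width: 0.0393
grasp_force: 30.0
```

play_rows([
  [0,0,0,0,0,-0.5,1],
  [0,0,0,0,0,0,1],
  [0,0,0,0,0,0,1],
])

```text
time_s: 19.98
tcp_pos: [0.5686, -0.1867, 0.0983]
eef_rot: [-0.638, 0.77, -0.0, 0.0]
contact_force: [-6.0, 6.3, 9.4]
grip_width: 0.0393
grasp_force: 30.0
```

The collar is firmly seated at z 0.0983 (0.098 expected). I'll release and look.

play_rows([
  [0,0,0,0,0,0.5,1],
  [0,0,0,0,0,0.5,1],
  [0,0,0,0,0,0,0],
  [0,0,0,0,0,0,0],
  [0,0,0,0,0,0,0],
  [0,0,0,0,0,0,0],
  [0,0,0,0,0,0,0],
  [0,0,0,0,0,10,0],
  [0,0,0,0,0,20,0],
  [0,0,0,0,0,30,0],
  [0,0,0,0,0,40,0],
  [0,0,0,0,0,40,0],
  [0,0,0,0,0,0,0],
  [0,0,0,0,0,0,0],
])

```text
time_s: 21.72
tcp_pos: [0.5682, -0.1865, 0.238]
eef_rot: [-0.638, 0.77, -0.0, 0.0]
contact_force: [0.8, -0.4, -1.1]
grip_width: 0.0881
grasp_force: 0.0
```

```bash
python3 - <<'E'
from h import *
s,m=snap('scene','s4.png');w,wm=snap('wrist','w4.png');o=status.get_obs();print(o['tcp_pos'],o['contact_force'],o['time_s'])
out=np.zeros((500,800,3),np.uint8)
f=lambda a,x:cv2.resize(a[...,::-1],None,fx=x,fy=x,interpolation=cv2.INTER_CUBIC)
out[:500,:400]=f(s[140:240,215:295],5);out[:280,400:800]=f(w[110:250,220:420],2)
cv2.imwrite('pics/c4.png',out)
print('tip pred scene',proj(m,[.5685,-.187,.139]),'wrist',proj(wm,[.5685,-.187,.139]))
E
```

```text
[ 0.56781084 -0.18656777  0.23695139] [-0.10549021  0.12122415 -0.32898973] 21.825
tip pred scene [253.5632067  152.28528844] wrist [320.69716081 194.58620439]
```

View pics/c4.png

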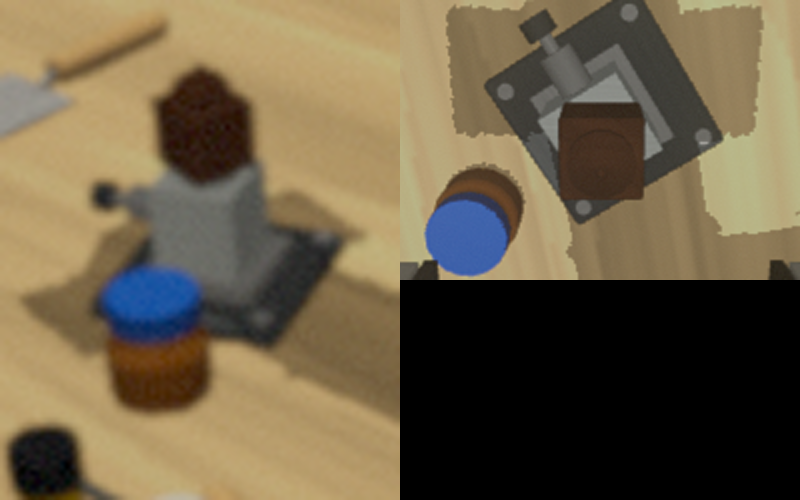

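The finial stands upright on the socket: its tip is at scene (255,154), where I predicted (254,152), and at wrist (320,192), predicted (321,195). The gripper is clear and the jar hasn't moved.

```bash
python3 -c "
from station import workorder
print(workorder.sign_off())"
```

```text
the job is handed in; nothing more can be done
None
```

The square onion-top finial was slid into the stand's socket until its collar seated at the expected height, then released and handed in at about 22 s; I inferred the plunger snap from the drop in push force, and the hand-in gave no verdict.

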